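# Restock the hand-finisher's caddy

### The job

Restock the wooden caddy with the fresh supplies: the full cone of thread upright in the large round well, the small wooden spool upright in the small round well, the block of beeswax flat in the square well and the new stick of chalk flat in the oblong well, each right down on the well's floor. The chalk is brittle, so set it down, never let it drop. Leave the bare cone core and the worn chalk stub where they are.

Things in the scene. Friction and masses are not known exactly. Their poses are not given: they have to be found in the camera images.
- cone_mid (a point): Full cone of ecru thread, standing upright on the table: winding 58 mm across near the bottom tapering evenly to 44 mm at 78 mm up, then the thin tip of its grey plastic core, 92 mm high in all; about 0.13 kg. This point is on its axis, 46 mm above its underside (the winding is about 51 mm across there); z up.
- spool_mid (a point): Small wooden spool wound with ecru thread, standing upright: two flanges 36 mm across and 4 mm thick, winding 32 mm across between them, 46 mm high; about 45 g. This point is on its axis, 23 mm above its underside; z up.
- wax_mid (a point): Block of amber beeswax, 40 x 40 mm and 28 mm high, rounded edges, lying flat; about 45 g. This point is its centre, 14 mm above its underside; x and y along its sides, z up.
- chalk_mid (a point): New stick of white tailor's chalk, a brick 66 mm long (its x), 26 mm wide (its y) and 24 mm high, lying flat; about 75 g. This point is its centre, 12 mm above its underside; z up.
- core_mid (a point): Bare cone core, used up: the grey plastic cone alone with no thread, standing upright, foot 48 mm across, tapering to 21 mm at the top, 92 mm high; stays where it is. This point is on its axis, 46 mm above its underside; z up.
- stub_mid (a point): Worn chalk stub: white chalk 41 mm long (its x), 26 mm wide and 14 mm high, one end worn down to a slope; stays where it is. This point is 7 mm above its underside, near its middle; z up.
- well_cone: Fixed beech insert 100 x 100 x 12 mm with one large round well, 78 mm across, dark felt floor. Origin: centre of its underside, 4 mm above the table; well centred on it, floor 4 mm and rim 12 mm above origin; x, y along the sides, z up. One of four, set 2 x 2 in the caddy (tray 218 mm square, rim 16 mm above the table, turned up to 35 degrees); which is in which quarter varies.
- well_spool: Fixed beech insert 100 x 100 x 12 mm with one small round well, 56 mm across, dark felt floor. Origin: centre of its underside, 4 mm above the table; well centred on it, floor 4 mm and rim 12 mm above origin; x, y along the sides, z up. One of four, set 2 x 2 in the caddy (tray 218 mm square, rim 16 mm above the table, turned up to 35 degrees); which is in which quarter varies.
- well_wax: Fixed beech insert 100 x 100 x 12 mm with one square well, 62 x 62 mm, dark felt floor. Origin: centre of its underside, 4 mm above the table; well centred on it, floor 4 mm and rim 12 mm above origin; x, y along the sides, z up. One of four, set 2 x 2 in the caddy (tray 218 mm square, rim 16 mm above the table, turned up to 35 degrees); which is in which quarter varies.
- well_chalk: Fixed beech insert 100 x 100 x 12 mm with one oblong well, 88 mm along the insert's x and 50 mm along its y, dark felt floor. Origin: centre of its underside, 4 mm above the table; well centred on it, floor 4 mm and rim 12 mm above origin; x, y along the sides, z up. One of four, set 2 x 2 in the caddy (tray 218 mm square, rim 16 mm above the table, turned up to 35 degrees); which is in which quarter varies.
Things that resemble listed ones, but are neither listed nor needed, are in the scene too. Leave any pink look-alike of the part that bears cone_mid alone.

How it is judged (in metres and radians):
At the end, for the whole second after the job is handed in: Cone, spool, wax and chalk each level (0.15 rad), at rest on the floor of their own well (height within 5 mm; centre within 14 mm of the well's for cone and spool, 16 for wax, 18 for chalk); bare core and stub within 30 mm of where they began (horizontal distance between cone_mid and well_cone below 0.014 m and z of cone_mid in the frame of well_cone between 0.045 and 0.055 m and angle between each of cone_mid, spool_mid, wax_mid, chalk_mid's own z axis and vertical below 0.15 rad and linear speed of each of cone, spool, wax, chalk below 0.02 m/s and angular speed of each of cone, spool, wax, chalk below 0.2 rad/s and horizontal distance between spool_mid and well_spool below 0.014 m and z of spool_mid in the frame of well_spool between 0.022 and 0.032 m and horizontal distance between wax_mid and well_wax below 0.016 m and z of wax_mid in the frame of well_wax between 0.013 and 0.023 m and horizontal distance between chalk_mid and well_chalk below 0.018 m and z of chalk_mid in the frame of well_chalk between 0.011 and 0.021 m and distance of each of core_mid, stub_mid from where it was at the start of the episode below 0.03 m); the robot touches nothing.
It fails at once if the chalk was dropped: it fell freely (not held by the fingers) faster than 0.7 m/s, a fall of about 25 mm (linear speed of chalk above 0.7 m/s and contact force between chalk and the fingers below 0.01 N).
It also fails if it takes over 99 s, if anything falls off the work surface, if the arm or the gripper's body presses on something with over 40 N, if the wrist force passes 120 N, or if a joint passes its speed limit or range.

### The arm

A 7-joint arm with a two-finger parallel gripper is mounted at the origin on the work surface. World frame = base frame: x ahead of the robot, y to its left, z up, the work surface at z = 0. Lengths are in m, angles in degrees, forces in N, time in s.
With the tool pointing down it reaches from about 0.425 to 0.925 m from the base axis. Payload 6.8 kg.
Tool frame: the origin (TCP) lies midway between the tips of the shut fingers; the grasp point (between the pads) lies 19 mm behind it; z points along the fingers, y is the direction in which the jaws open and shut (so a half turn about z gives the same grasp; the last joint's range is limited). The gripper opens to 85 mm and grips with 20 to 120 N. Pads are 22 mm wide; open, the fingers measure 114 mm over their backs; the gripper's body (76 mm by 85 mm) begins 54 mm behind the grasp point. The pads swing forward as they close: fully open they stand 13 mm farther back than shut.
Start: joints at [-75.808, 27.33, 1.283, 89.118, -0.659, 63.558, -4.761], TCP at [0.235, 0.633, 0.231] pointing down, gripper open.
Joint ranges: [-169.35, 169.35], [-19.33, 120.38], [-80.79, 83.38], [13.8, 139.57], [-78.32, 258.32], [9.67, 109.79], [-169.56, 169.56]. Speed limits (degrees/s): [136.94, 136.94, 180, 180, 180, 180, 180].

### API

Orientations are given as a 3x3 rotation matrix whose columns are the frame's x, y, z axes.
In Python, from station import bot gives the robot as it stands.
- The arm moves only by the tool servo_tool, never from a script. Its arguments are lists of equal length, an entry for each row: "fingers": the gripper's target within -1 to 1 (shut at 1, half-way at 0, fully open at -1); "offset": the shift along the world's x, y, z in mm, a list of three; "delta_rot": the turn, a rotation vector about the world's x, y, z in degrees, a list of three. In form: {"fingers": [fingers, ...], "offset": [[tx, ty, tz], ...], "delta_rot": [[rx, ry, rz], ...]}. A call has 1 to 12 rows; each row is the pose to reach, as a shift and turn from the pose measured when the call began; what a row does not reach only later rows make up. A row lasts 1/8 s, in which the tool goes at most 62.5 mm and 10.7 degrees, less where a joint would pass 70% of its speed; a pose out of reach is approached as far as the arm can. A call with a gripper value outside its range is refused whole. The fingers move at their own pace and stop on an object; "force" is the grip in N (left out, the last holds). Time passes only in rows, so rows that repeat a pose let the fingers close. It gives the time, the measured TCP pose, the force and the opening at its end, in the units of the state.
- bot.read_state(): the state, without advancing time (a new reading comes with each control period).
- bot.capture(name): name is "scene" or "top"; returns the picture (420x560x3 uint8, blue, green, red); there is no depth.
- bot.camera_model(name): a dict with "fov_y" (degrees; the focal length in pixels is half the picture's height over the tangent of half this angle, whatever the lens; pixels are square), "cx", "cy" (the principal point, pixels), "D" ([k1, k2, p1, p2, k3] as OpenCV has them; the pictures are not rectified), "T" (4x4, takes a point from camera to world coordinates). Camera axes: x right, y down, z forward; pixel columns grow to the right and rows downward; lengths in m; the calibration is good to about 2 mm. A picture is of the moment at which its call begins. camera_model takes no time and is no camera call.
- bot.job_done(): hands the job in, once; it reports no verdict.
Trained networks look in the newest picture that a camera, given by its name, has taken for a name from the list of things; names that differ only in an ending like _2 or _b are one class to them, and where a whole thing is asked for, a point or a joint stands for the part that bears it (a point fixed in the world has none). Each returns a list of dicts, best first, with "conf" (0 to 1); they miss things now and then, are a little off and sometimes report something else, mostly with a low value. They report only what shows in the picture. A call takes as long as a camera call. They do not tell look-alikes from the thing itself.
- bot.find_in(name, camera): "pixel" ([column, row] in pixels, amid what is visible of it).
- bot.regions_of(name, camera): "mask" (420x560 bool, what is visible of it) and "pixel" ([column, row] in pixels, amid what is visible of it).
The state is a dict: "time": time; "joint_positions": joint angles; "joint_velocities": joint speeds; "tau": joint torques, N m; "ee_pos": TCP position; "orientation": TCP orientation; "wrist_force": force on the tool from outside, world axes, zero at the start; "torque": the same for the moment, N m; "opening": finger opening in m.
Only numpy, scipy, OpenCV 4.12 (cv2) and the standard library are available. Lean on these libraries where they do the work, as an engineer would, in place of code of your own. Each camera call takes 0.05 s, during which the arm holds its last target.

## Working session

There is one attempt and no reset: what is moved stays moved. The work goes in short steps, Python scripts to look and compute and a tool call to move; the robot and the scene stay as the last step left them, time stands still between calls to the robot, and variables do not carry over. Pictures are saved under pics/ and viewed, and the job is handed in when it is done.

Besides the shell and the picture viewer there is one more tool, called after ">>>" as name(argument=value, ...), one argument or row to a line, values as JSON. servo_tool: Moves the arm, as the interface text tells. Its arguments: {"type":"object","properties":{"fingers":{"type":"array","items":{"type":"number"}},"offset":{"type":"array","items":{"type":"array","items":{"type":"number"}}},"delta_rot":{"type":"array","items":{"type":"array","items":{"type":"number"}}},"force":{"type":"number"}},"required":["fingers","offset","delta_rot"]}

```bash
mkdir -p pics; ls; python3 - <<'E'
from station import bot
import cv2,json
s=bot.read_state(); print(s)
for n in ("top","scene"):
    im=bot.capture(n); cv2.imwrite(f"pics/{n}0.png",im); 
    m=bot.camera_model(n); print(n,m)
E
```

```text
pics
{'time': 0.0, 'joint_positions': array([-75.80712922,  27.37573233,   1.27867883,  89.18055293,
        -0.66034154,  63.55921766,  -4.76060544]), 'joint_velocities': array([ 0.00540358,  0.08248669, -0.04588872,  0.03926298,  0.02402552,
        0.06804357,  0.01907972]), 'tau': array([-6.25561788e-04, -5.96433735e+01,  1.60685442e+00, -2.81193066e+01,
        1.22657191e-02,  9.22963925e-03, -4.78505427e-06]), 'ee_pos': array([0.23491717, 0.63213815, 0.23030951]), 'orientation': array([[-9.37378402e-01,  3.48312248e-01, -5.55162836e-04],
       [ 3.48312674e-01,  9.37376671e-01, -1.80509392e-03],
       [-1.08339630e-04, -1.88542630e-03, -9.99998217e-01]]), 'wrist_force': array([ 0.78029428, -0.66512855,  0.12376661]), 'torque': array([ 0.00877582, -0.00579553, -0.04172794]), 'opening': 0.08523882657347191}
top {'fov_y': 51.91952360263999, 'cx': 288.69459392573344, 'cy': 214.26931653052978, 'D': array([-0.0489625,  0.       ,  0.       ,  0.       ,  0.       ]), 'T': array([[ 0.00613962, -0.99566311,  0.09282933,  0.41494403],
       [-0.99988367, -0.00481632,  0.01447251, -0.04912642],
       [-0.01396265, -0.09290739, -0.99557685,  1.19977215],
       [ 0.        ,  0.        ,  0.        ,  1.        ]])}
scene {'fov_y': 54.99068147392767, 'cx': 282.00422001425255, 'cy': 208.93697275851508, 'D': array([0.03531833, 0.        , 0.        , 0.        , 0.        ]), 'T': array([[ 0.81447676,  0.48199101, -0.3229741 ,  0.80896759],
       [ 0.5800453 , -0.66374688,  0.47221555, -0.51937623],
       [ 0.0132306 , -0.5719482 , -0.82018303,  0.85531681],
       [ 0.        ,  0.        ,  0.        ,  1.        ]])}
```

View pics/top0.png

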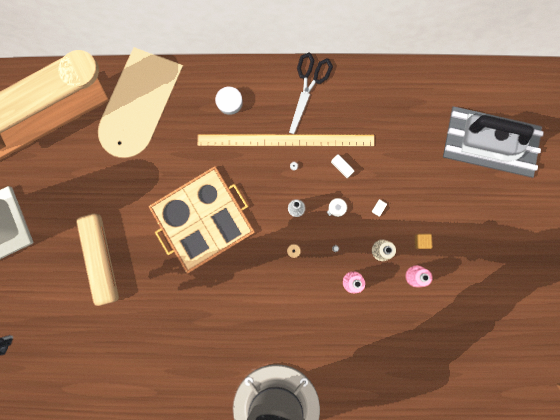

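View pics/scene0.png

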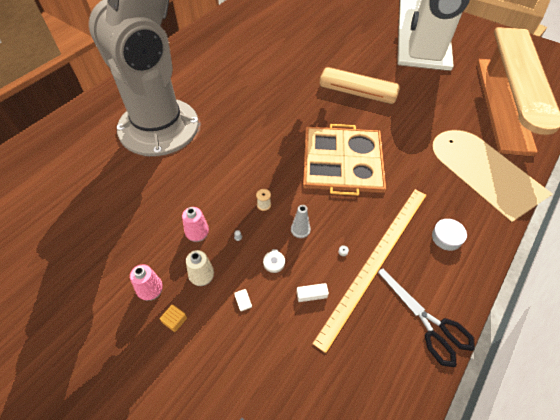

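```bash
cat > h.py <<'E'
import numpy as np, cv2, pickle
from scipy.optimize import minimize
from station import bot
CAM={}
for n in ("top","scene"):
    m=bot.camera_model(n); f=210/np.tan(np.radians(m["fov_y"]/2))
    T=np.array(m["T"]); Ti=np.linalg.inv(T)
    CAM[n]=dict(K=np.array([[f,0,m["cx"]],[0,f,m["cy"]],[0,0,1.]]),D=np.array(m["D"],float),T=T,rv=cv2.Rodrigues(Ti[:3,:3])[0],tv=Ti[:3,3])
def proj(P,n):
    c=CAM[n]; return cv2.projectPoints(np.asarray(P,float).reshape(-1,3),c["rv"],c["tv"],c["K"],c["D"])[0].reshape(-1,2)
def back(px,n,z):
    c=CAM[n]; u=cv2.undistortPoints(np.array([[px]],float),c["K"],c["D"]).ravel()
    d=c["T"][:3,:3]@np.array([u[0],u[1],1.]); o=c["T"][:3,3]; return o+d*(z-o[2])/d[2]
def rings(l):
    a=np.linspace(0,2*np.pi,24,endpoint=False)
    return np.vstack([np.c_[r*np.cos(a),r*np.sin(a),np.full(24,z)] for r,z in l])
def box(x,y,h,z0=0): return np.array([[sx*x/2,sy*y/2,z] for sx in(-1,1) for sy in(-1,1) for z in(z0,z0+h)])
MODEL={"cone_mid":rings([(.029,0),(.029,.006),(.022,.078),(.008,.092)]),"spool_mid":rings([(.018,0),(.018,.046)]),
"wax_mid":box(.039,.039,.028),"chalk_mid":box(.066,.026,.024),"core_mid":rings([(.024,0),(.0105,.092)]),"stub_mid":box(.041,.026,.012)}
S=4
def sil(P,n):
    h=cv2.convexHull(proj(P,n).astype(np.float32)); im=np.zeros((420*S,560*S),np.uint8)
    cv2.fillConvexPoly(im,np.round((h+.5)*S-.5).astype(np.int32),1); return cv2.resize(im.astype(np.float32),(560,420),interpolation=cv2.INTER_AREA)
def fit(name,masks,x0,y0,yaws=(0,),z0=0):
    M=MODEL[name]
    def cost(p):
        c,s=np.cos(p[2]),np.sin(p[2]); P=M@np.array([[c,s,0],[-s,c,0],[0,0,1]])+[p[0],p[1],z0]; t=0
        for n,m in masks.items():
            a=sil(P,n); t+=1-np.minimum(a,m).sum()/np.maximum(a,m).sum()
        return t
    best=None
    for y in yaws:
        r=minimize(cost,[x0,y0,y],method="Nelder-Mead",options=dict(initial_simplex=np.array([[x0,y0,y],[x0+.008,y0,y],[x0,y0+.008,y],[x0,y0,y+.3]]),xatol=2e-4,fatol=1e-4,maxiter=120))
        if best is None or r.fun<best.fun: best=r
    return best.x,best.fun
E
python3 - <<'E'
from h import *
R={}
for n in ("top","scene"):
    bot.capture(n)
    for o in list(MODEL)+["well_cone","well_spool","well_wax","well_chalk"]:
        r=bot.regions_of(o,n); R[o,n]=r
        print(n,o,[(round(d["conf"],2),np.round(d["pixel"]).tolist(),int(d["mask"].sum()), np.round(back(d["pixel"],n,.014)[:2],3).tolist()) for d in r[:5]])
pickle.dump(R,open("R.pkl","wb"))
E
```

```text
top cone_mid [(0.98, [420.0, 276.0], 440, [0.358, -0.39]), (0.85, [353.0, 282.0], 325, [0.342, -0.208]), (0.74, [385.0, 252.0], 351, [0.422, -0.297])]
top spool_mid [(0.6, [290.0, 254.0], 102, [0.415, -0.036])]
top wax_mid [(0.7, [424.0, 240.0], 222, [0.456, -0.405])]
top chalk_mid [(0.53, [338.0, 168.0], 222, [0.656, -0.168])]
top core_mid [(0.47, [294.0, 206.0], 232, [0.549, -0.048])]
top stub_mid []
top well_cone []
top well_spool [(0.73, [205.0, 193.0], 1332, [0.583, 0.201]), (0.57, [227.0, 222.0], 1387, [0.503, 0.138])]
top well_wax [(0.64, [196.0, 240.0], 1302, [0.453, 0.223])]
top well_chalk [(0.81, [227.0, 221.0], 1363, [0.507, 0.139])]
scene cone_mid [(0.94, [147.0, 285.0], 818, [0.355, -0.38]), (0.6, [201.0, 272.0], 768, [0.43, -0.286]), (0.59, [194.0, 224.0], 680, [0.329, -0.2]), (0.37, [326.0, 143.0], 899, [0.447, 0.228])]
scene spool_mid [(0.71, [264.0, 199.0], 225, [0.423, -0.037])]
scene wax_mid [(0.76, [173.0, 323.0], 422, [0.462, -0.408])]
scene chalk_mid [(0.63, [312.0, 293.0], 455, [0.663, -0.182])]
scene core_mid [(0.75, [302.0, 222.0], 467, [0.541, -0.039])]
scene stub_mid [(0.66, [242.0, 299.0], 201, [0.546, -0.284]), (0.28, [363.0, 170.0], 1056, [0.581, 0.202])]
scene well_cone [(0.97, [359.0, 143.0], 888, [0.524, 0.283])]
scene well_spool []
scene well_wax [(0.84, [329.0, 146.0], 922, [0.46, 0.222])]
scene well_chalk [(0.89, [326.0, 169.0], 1085, [0.497, 0.142])]
```

```bash
python3 - <<'E'
from h import *
R=pickle.load(open("R.pkl","rb")); G={}
near={"cone_mid":((385,252),(201,272)),"spool_mid":((290,254),(264,199)),"wax_mid":((424,240),(173,323)),"chalk_mid":((338,168),(312,293)),"core_mid":((294,206),(302,222)),"stub_mid":((380,208),(242,299))}
for o,(a,b) in near.items():
    ms={}
    for n,p in (("top",a),("scene",b)):
        for d in R[o,n]:
            if np.hypot(*(np.array(d["pixel"])-p))<8: ms[n]=d["mask"].astype(np.float32); break
    p0=back(b,"scene",.014); yaws=np.radians([0,30,60,90,120,150]) if o in("chalk_mid","stub_mid") else np.radians([0,30,60]) if o=="wax_mid" else (0,)
    x,f=fit(o,ms,p0[0],p0[1],yaws); G[o]=x
    xs=[(n,np.round(fit(o,{n:m},x[0],x[1],(x[2],))[0],3).tolist()) for n,m in ms.items()]
    print(o,np.round(x,4),round(np.degrees(x[2]),1),round(f,3),xs,"r",round(np.hypot(x[0],x[1]),3))
# caddy
cs={"top":[("well_spool",(205,193)),("well_wax",(196,240)),("well_chalk",(227,221))],"scene":[("well_cone",(359,143)),("well_wax",(329,146)),("well_chalk",(326,169)),("stub_mid",(363,170))]}
slot={"well_cone":(0,0),"well_spool":(1,0),"well_chalk":(1,1),"well_wax":(0,1)}
ang={"well_cone":(1,-1)}
B=box(.1,.1,.012,.004)
SG={"well_spool":(1,1),"well_cone":(-1,1),"well_wax":(-1,-1),"well_chalk":(1,-1)}
# local u axis ~ cone->spool dir , v axis ~ wax->cone
L=[]
for n,l in cs.items():
    for o,p in l:
        d=min(R[o,n],key=lambda d:np.hypot(*(np.array(d["pixel"])-p))); L.append((n,"well_spool" if o=="stub_mid" else o,d["mask"].astype(np.float32)))
def wl(p,o):
    e=np.array([np.cos(p[2]),np.sin(p[2])]);v=np.array([-e[1],e[0]]); s=SG[o]; return p[:2]+p[3]*(s[0]*e+s[1]*v)
def cost(p):
    t=0
    c,s=np.cos(p[2]),np.sin(p[2]); Rm=np.array([[c,s,0],[-s,c,0],[0,0,1]])
    for n,o,m in L:
        q=wl(p,o); a=sil(B@Rm+[q[0],q[1],0],n); t+=1-np.minimum(a,m).sum()/np.maximum(a,m).sum()
    return t/len(L)
best=None
for yaw in (-90,-70,-45,-30,-110):
    y=np.radians(yaw)
    r=minimize(cost,[.515,.205,y,.0515],method="Nelder-Mead",options=dict(initial_simplex=np.array([[.515,.205,y,.0515],[.525,.205,y,.0515],[.515,.215,y,.0515],[.515,.205,y+.2,.0515],[.515,.205,y,.0525]]),xatol=1e-4,fatol=1e-4,maxiter=200))
    print(yaw,r.x,r.fun)
    if best is None or r.fun<best.fun: best=r
p=best.x
for o in SG: G[o]=np.r_[wl(p,o),p[2]]; print(o,np.round(G[o],4),np.hypot(*G[o][:2]))
print(np.degrees(p[2]))
pickle.dump(G,open("G.pkl","wb"))
for n in ("top","scene"):
    im=cv2.imread(f"pics/{n}0.png"); k=2 if n=="top" else 2
    im=cv2.resize(im,None,fx=2,fy=2,interpolation=cv2.INTER_CUBIC)
    def dr(P,c,hull=True):
        q=proj(P,n).astype(np.float32)
        if hull:q=cv2.convexHull(q).reshape(-1,2)
        cv2.polylines(im,[np.round((q+.5)*2*8-4).astype(np.int32)],True,c,1,cv2.LINE_AA,3)
    for o,x in G.items():
        c,s=np.cos(x[2]),np.sin(x[2]); Rm=np.array([[c,s,0],[-s,c,0],[0,0,1]])
        if o in MODEL: dr(MODEL[o]@Rm+[x[0],x[1],0],(0,255,0))
        else:
            r={"well_cone":.039,"well_spool":.028}.get(o)
            W=rings([(r,.016)]) if r else (box(.062,.062,0,.016) if o=="well_wax" else box(.088,.05,0,.016))
            dr(W@Rm+[x[0],x[1],0],(0,255,0)); dr(box(.1,.1,0,.016)@Rm+[x[0],x[1],0],(255,255,0))
    cr=im[260:860,260:1060] if n=="top" else im[220:760,240:840]
    cv2.imwrite(f"pics/ov_{n}.png",cr)
E
```

```text
cone_mid [ 0.4286 -0.2878  0.2395] 13.7 0.194 [('top', [0.429, -0.288, 0.239]), ('scene', [0.429, -0.288, 0.242])] r 0.516
spool_mid [ 0.4248 -0.0455  0.3401] 19.5 0.505 [('top', [0.425, -0.046, 0.157]), ('scene', [0.425, -0.045, 0.299])] r 0.427
wax_mid [ 0.4535 -0.4004  1.5625] 89.5 0.253 [('top', [0.454, -0.4, 1.562]), ('scene', [0.454, -0.401, 1.538])] r 0.605
chalk_mid [ 0.6632 -0.1793  0.7168] 41.1 0.268 [('top', [0.661, -0.179, 0.798]), ('scene', [0.663, -0.18, 0.691])] r 0.687
core_mid [ 0.5447 -0.0511  0.4188] 24.0 0.178 [('top', [0.544, -0.052, 0.608]), ('scene', [0.545, -0.05, 0.49])] r 0.547
stub_mid [ 0.5461 -0.2827  2.5112] 143.9 0.17 [('scene', [0.546, -0.283, 2.515])] r 0.615
-90 [ 0.51151527  0.21411433 -1.01712029  0.04993738] 0.09917173534631729
-70 [ 0.51251188  0.21388705 -1.01709384  0.05061793] 0.09220656007528305
-45 [ 0.51179173  0.21476963 -1.01604605  0.05186461] 0.09463560581207275
-30 [ 0.51144213  0.21470995 -1.01787131  0.05221545] 0.09844626486301422
-110 [ 0.51202484  0.2144288  -1.01831892  0.0497996 ] 0.10123582184314728
well_spool [ 0.5822  0.1974 -1.0171] 0.6147551832267992
well_cone [ 0.5289  0.2836 -1.0171] 0.6001611297415546
well_wax [ 0.4428  0.2303 -1.0171] 0.49915625620702525
well_chalk [ 0.4961  0.1442 -1.0171] 0.5166115772630051
-58.27518446616856
```

View pics/ov_top.png

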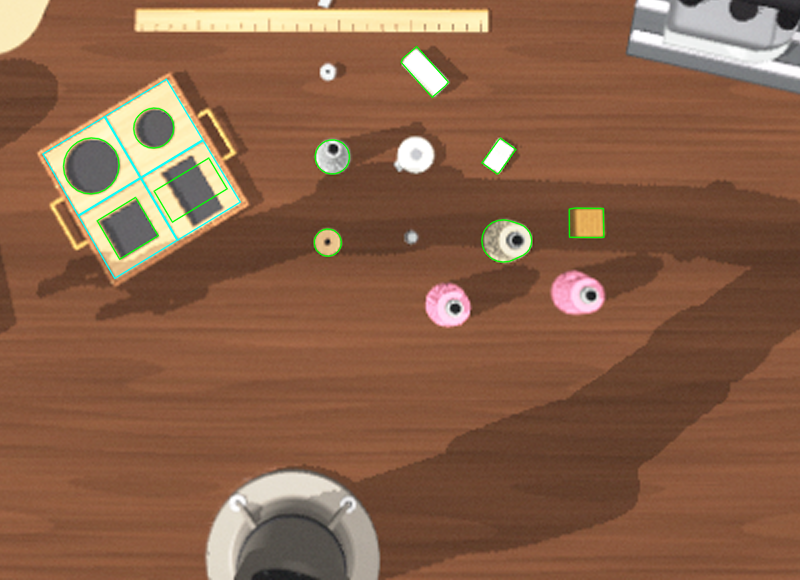

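View pics/ov_scene.png

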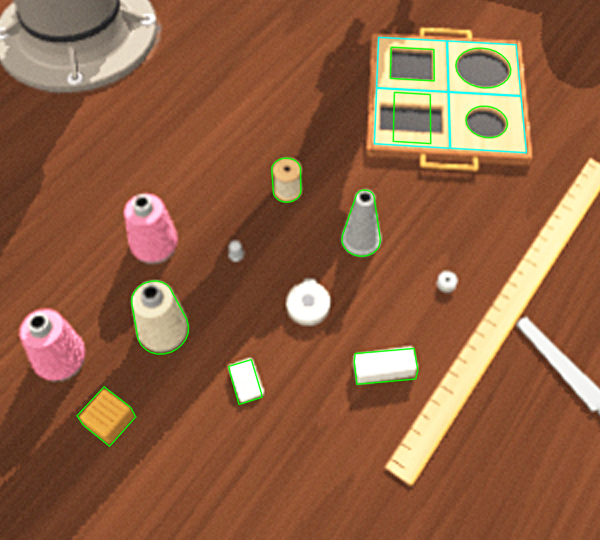

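>>> servo_tool(
  fingers=[-0.3, -0.3, -0.3, -0.3, -0.3, -0.3, -0.3, -0.3, -0.3, -0.3, -0.3, -0.3],
  offset=[
    [36, -68, -5],
    [71, -135, -10],
    [107, -203, -20],
    [143, -270, -25],
    [178, -338, -30],
    [214, -406, -40],
    [250, -473, -45],
    [285, -541, -50],
    [321, -608, -60],
    [357, -676, -65],
    [393, -744, -70],
    [428, -811, -80],
  ],
  delta_rot=[
    [0, 0, -10],
    [0, 0, -20],
    [0, 0, -30],
    [0, 0, -40],
    [0, 0, -50],
    [0, 0, -60],
    [0, 0, -70],
    [0, 0, -80],
    [0, 0, -90],
    [0, 0, -100],
    [0, 0, -110],
    [0, 0, -118.6],
  ],
  force=40,
)

```text
time: 2.7
ee_pos: [0.5851, -0.0294, 0.1678]
orientation: [[0.757, 0.653, 0.001], [0.653, -0.757, 0.0], [0.001, 0.0, -1.0]]
wrist_force: [0.0, 1.5, -0.4]
opening: 0.0555
```

>>> servo_tool(
  fingers=[-0.3, -0.3, -0.3, -0.3, -0.3, -0.3, -0.3, -0.3, -0.3],
  offset=[
    [26, -50, -20],
    [52, -100, -40],
    [78, -150, -60],
    [78, -150, -80],
    [78, -150, -110],
    [78, -150, -110],
    [78, -150, -110],
    [78, -150, -110],
    [78, -150, -110],
  ],
  delta_rot=[
    [0, 0, 0],
    [0, 0, 0],
    [0, 0, 0],
    [0, 0, 0],
    [0, 0, 0],
    [0, 0, 0],
    [0, 0, 0],
    [0, 0, 0],
    [0, 0, 0],
  ],
)

```text
time: 3.82
ee_pos: [0.6637, -0.1794, 0.059]
orientation: [[0.757, 0.653, 0.003], [0.653, -0.757, 0.0], [0.002, 0.002, -1.0]]
wrist_force: [-0.2, -0.2, 0.4]
opening: 0.0555
```

```bash
python3 - <<'E'
from h import *
G=pickle.load(open("G.pkl","rb"))
s=bot.read_state();print(s["ee_pos"],s["time"])
for n in ("scene","top"):
    im=bot.capture(n)
    c=proj([G["chalk_mid"][0],G["chalk_mid"][1],.03],n)[0]
    x,y=int(c[0]),int(c[1]); cr=im[max(0,y-70):y+70,max(0,x-90):x+90]
    cv2.imwrite(f"pics/a_{n}.png",cv2.resize(cr,None,fx=4,fy=4,interpolation=cv2.INTER_CUBIC))
E
```

```text
[ 0.66369113 -0.17939099  0.0590006 ] 3.825
```

View pics/a_scene.png

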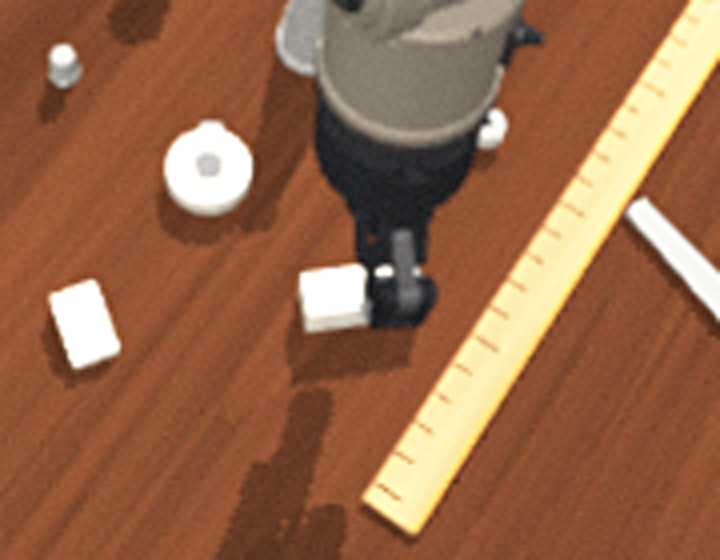

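View pics/a_top.png

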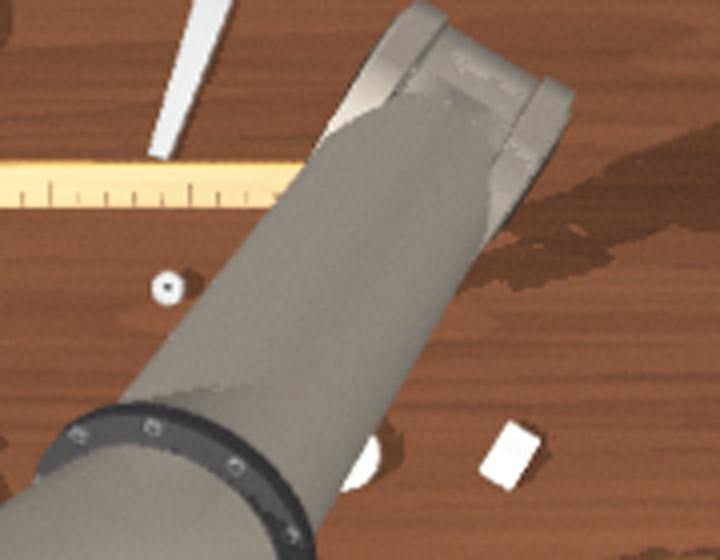

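```bash
python3 - <<'E'
from h import *
c=proj([.6632,-.1793,.03],"scene")[0].astype(int)
for P in ([.6637,-.1794,.059],[.6637,-.1794,.072],[.6637+.035*.653,-.1794-.035*.757,.072],[.6637-.035*.653,-.1794+.035*.757,.072],[.6637+.035*.653,-.1794-.035*.757,.11]):
    print((proj(P,"scene")[0]-c+[90,70])*4)
E
```

```text
[368.38311294 259.8242908 ]
[370.31068178 249.42730101]
[379.83542901 312.26391045]
[361.2440246 189.5555444]
[386.2714454 281.9417907]
```

>>> servo_tool(
  fingers=[-0.3, -0.3, -0.3, -0.3, 0.2, 0.6, 0.6, 0.6, 0.6, 0.6],
  offset=[
    [0, 0, -20],
    [0, 0, -40],
    [0, 0, -50],
    [0, 0, -50],
    [0, 0, -50],
    [0, 0, -50],
    [0, 0, -50],
    [0, 0, -50],
    [0, 0, -50],
    [0, 0, -50],
  ],
  delta_rot=[
    [0, 0, 0],
    [0, 0, 0],
    [0, 0, 0],
    [0, 0, 0],
    [0, 0, 0],
    [0, 0, 0],
    [0, 0, 0],
    [0, 0, 0],
    [0, 0, 0],
    [0, 0, 0],
  ],
)

```text
time: 5.18
ee_pos: [0.6641, -0.1797, 0.0094]
orientation: [[0.757, 0.653, 0.004], [0.653, -0.757, 0.0], [0.003, 0.002, -1.0]]
wrist_force: [-0.6, 0.2, 6.2]
opening: 0.0251
```

>>> servo_tool(
  fingers=[1, 1, 1, 1, 1, 1, 1],
  offset=[
    [0, 0, 0],
    [0, 0, 5],
    [0, 0, 20],
    [0, 0, 40],
    [0, 0, 70],
    [0, 0, 90],
    [0, 0, 90],
  ],
  delta_rot=[
    [0, 0, 0],
    [0, 0, 0],
    [0, 0, 0],
    [0, 0, 0],
    [0, 0, 0],
    [0, 0, 0],
    [0, 0, 0],
  ],
)

```text
time: 6.05
ee_pos: [0.6654, -0.1801, 0.1018]
orientation: [[0.757, 0.653, 0.008], [0.653, -0.757, -0.001], [0.005, 0.005, -1.0]]
wrist_force: [0.5, -0.3, -1.1]
opening: 0.0249
```

```bash
python3 - <<'E'
from h import *
im=bot.capture("scene")
c=proj([.664,-.18,.1],"scene")[0]
x,y=int(c[0]),int(c[1]); cr=im[max(0,y-70):y+70,max(0,x-90):x+90]
cv2.imwrite(f"pics/b_scene.png",cv2.resize(cr,None,fx=4,fy=4,interpolation=cv2.INTER_CUBIC))
E
```

```text
(no output)
```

View pics/b_scene.png

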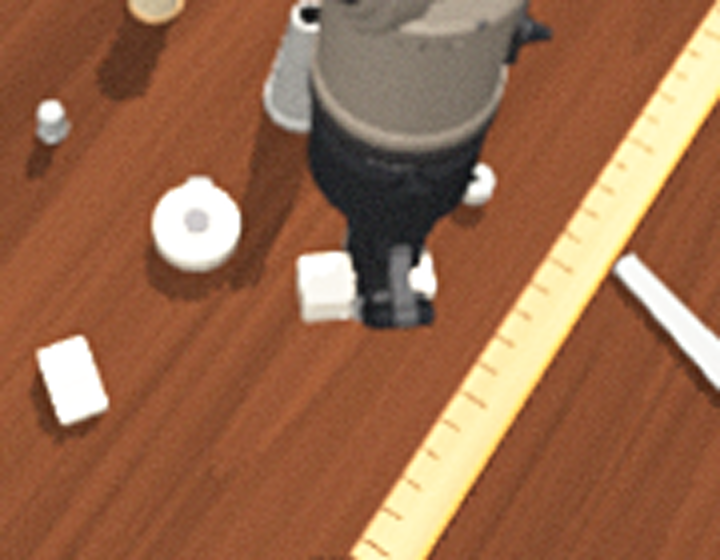

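```bash
python3 - <<'E'
from h import *
s=bot.read_state(); p=s["ee_pos"]; R=s["orientation"]; print(p)
im=bot.capture("scene"); r=bot.regions_of("chalk_mid","scene"); print([(d["conf"],d["pixel"],d["mask"].sum()) for d in r])
yaw=np.arctan2(R[1,1],R[0,1])+np.pi/2
c,sn=np.cos(yaw),np.sin(yaw); Rm=np.array([[c,sn,0],[-sn,c,0],[0,0,1]])
big=cv2.resize(im,None,fx=4,fy=4,interpolation=cv2.INTER_CUBIC)
for off,col in ((0,(0,0,255)),(-.01,(0,255,0))):
    P=(MODEL["chalk_mid"]+[off,0,0])@Rm+[p[0],p[1],p[2]-.0094]
    q=cv2.convexHull(proj(P,"scene").astype(np.float32)).reshape(-1,2)
    cv2.polylines(big,[np.round((q+.5)*4-.5).astype(np.int32)],True,col,1,cv2.LINE_AA)
x,y=(proj(p,"scene")[0]*4).astype(int)
cv2.imwrite("pics/c.png",big[y-250:y+250,x-300:x+300])
E
```

```text
[ 0.66445032 -0.17959314  0.10019353]
[(0.52, [304.2, 271.6], np.int64(242))]
```

View pics/c.png

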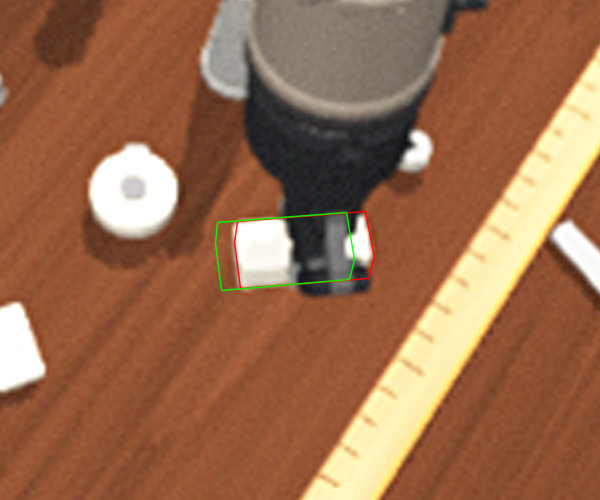

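>>> servo_tool(
  fingers=[1, 1, 1, 1, 1, 1, 1, 1, 1, 1, 1, 1],
  offset=[
    [0, 0, 40],
    [-10, 20, 80],
    [-31, 60, 80],
    [-57, 110, 80],
    [-83, 160, 80],
    [-109, 210, 80],
    [-135, 260, 80],
    [-155, 300, 75],
    [-165, 318, 55],
    [-168, 324, 30],
    [-168, 324, 0],
    [-168, 324, -20],
  ],
  delta_rot=[
    [0, 0, 0],
    [0, 0, 0],
    [0, 0, -1],
    [0, 0, -3],
    [0, 0, -4.5],
    [0, 0, -6],
    [0, 0, -7.5],
    [0, 0, -9.1],
    [0, 0, -9.1],
    [0, 0, -9.1],
    [0, 0, -9.1],
    [0, 0, -9.1],
  ],
)

```text
time: 7.7
ee_pos: [0.494, 0.1446, 0.0763]
orientation: [[0.851, 0.526, -0.001], [0.526, -0.851, -0.001], [-0.001, 0.001, -1.0]]
wrist_force: [0.8, -0.4, -0.9]
opening: 0.0252
```

>>> servo_tool(
  fingers=[1, 1],
  offset=[
    [0, 0, -20],
    [0, 0, -20],
  ],
  delta_rot=[
    [0, 0, 0],
    [0, 0, 0],
  ],
)

```text
time: 7.95
ee_pos: [0.4922, 0.1439, 0.0544]
orientation: [[0.851, 0.526, -0.005], [0.526, -0.851, -0.004], [-0.006, 0.0, -1.0]]
wrist_force: [0.3, -0.3, -0.5]
opening: 0.025
```

```bash
cat > ov.py <<'E'
from h import *
import sys
def ov(name,zb,fn,well,lat=(0,0)):
    s=bot.read_state(); p=s["ee_pos"]; R=s["orientation"]; G=pickle.load(open("G.pkl","rb"))
    im=bot.capture("scene"); big=cv2.resize(im,None,fx=4,fy=4,interpolation=cv2.INTER_CUBIC)
    yaw=np.arctan2(R[1,1],R[0,1])+np.pi/2
    def dr(P,col):
        q=cv2.convexHull(proj(P,"scene").astype(np.float32)).reshape(-1,2)
        cv2.polylines(big,[np.round((q+.5)*4-.5).astype(np.int32)],True,col,1,cv2.LINE_AA)
    def rz(y): c,sn=np.cos(y),np.sin(y); return np.array([[c,sn,0],[-sn,c,0],[0,0,1]])
    if name: dr(MODEL[name]@rz(yaw)+[p[0],p[1],zb],(0,0,255))
    if well:
        x=G[well]; y=x[2]+(np.pi/2 if well=="well_chalk" else 0)
        r={"well_cone":.039,"well_spool":.028}.get(well)
        W=rings([(r,.016)]) if r else (box(.062,.062,0,.016) if well=="well_wax" else box(.088,.05,0,.016))
        dr(W@rz(y)+[x[0],x[1],0],(0,255,0))
        print("to well mm",np.round((x[:2]-p[:2])*1e3,1),"yaw jaw",round(np.degrees(yaw)-90,1),"z",p[2],"t",s["time"],s["wrist_force"])
    x,y=(proj(p,"scene")[0]*4).astype(int); x=max(x,300);y=max(y,250)
    cv2.imwrite(fn,big[y-250:y+250,x-300:x+300])
E
python3 - <<'E'
from ov import *
ov("chalk_mid",bot.read_state()["ee_pos"][2]-.0094,"pics/d.png","well_chalk")
E
```

```text
to well mm [3.9 0.4] yaw jaw -58.3 z 0.05439471093361133 t 7.95 [ 0.31355288 -0.31023727 -0.52670836]
```

View pics/d.png

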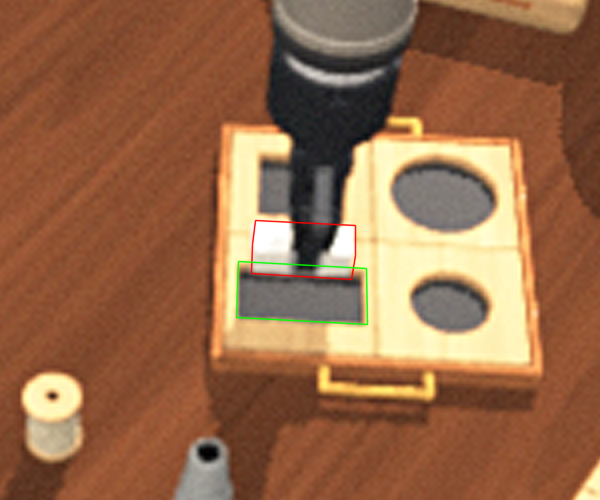

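>>> servo_tool(
  fingers=[1, 1, 1, 1, 1, 1],
  offset=[
    [4, 0, 0],
    [4, 0, -15],
    [4, 0, -28],
    [4, 0, -34],
    [4, 0, -36.5],
    [4, 0, -36.5],
  ],
  delta_rot=[
    [0, 0, 0],
    [0, 0, 0],
    [0, 0, 0],
    [0, 0, 0],
    [0, 0, 0],
    [0, 0, 0],
  ],
)

```text
time: 8.75
ee_pos: [0.4972, 0.144, 0.0189]
orientation: [[0.851, 0.525, -0.003], [0.525, -0.851, -0.003], [-0.004, 0.001, -1.0]]
wrist_force: [0.1, -0.8, -1.4]
opening: 0.0248
```

>>> servo_tool(
  fingers=[1, 1, 1, 1],
  offset=[
    [0, 0, -1],
    [0, 0, -2],
    [0, 0, -2],
    [0, 0, -2],
  ],
  delta_rot=[
    [0, 0, 0],
    [0, 0, 0],
    [0, 0, 0],
    [0, 0, 0],
  ],
)

```text
time: 9.25
ee_pos: [0.4973, 0.1441, 0.0173]
orientation: [[0.851, 0.525, -0.003], [0.525, -0.851, -0.002], [-0.004, 0.001, -1.0]]
wrist_force: [-2.0, -0.2, 5.2]
opening: 0.0252
```

Contact with the floor. Open, and lift.

>>> servo_tool(
  fingers=[0.3, 0.1, -0.1, -0.3, -0.3, -0.3, -0.3, -0.3],
  offset=[
    [0, 0, 0],
    [0, 0, 0],
    [0, 0, 0],
    [0, 0, 3],
    [0, 0, 20],
    [0, 0, 50],
    [0, 0, 90],
    [0, 0, 130],
  ],
  delta_rot=[
    [0, 0, 0],
    [0, 0, 0],
    [0, 0, 0],
    [0, 0, 0],
    [0, 0, 0],
    [0, 0, 0],
    [0, 0, 0],
    [0, 0, 0],
  ],
)

```text
time: 10.25
ee_pos: [0.4973, 0.1438, 0.1494]
orientation: [[0.851, 0.525, -0.002], [0.525, -0.851, -0.002], [-0.003, 0.001, -1.0]]
wrist_force: [-0.3, -0.4, 0.2]
opening: 0.0556
```

```bash
python3 - <<'E'
from ov import *
print(bot.read_state()["ee_pos"],bot.read_state()["time"])
MODEL["chalk_mid"]
ov("chalk_mid",.008,"pics/e.png","well_chalk")
E
```

```text
[0.49728661 0.14376578 0.14944938] 10.25
to well mm [-1.2  0.4] yaw jaw -58.3 z 0.1494493791942737 t 10.25 [-0.27928647 -0.36546227  0.21712387]
```

View pics/e.png

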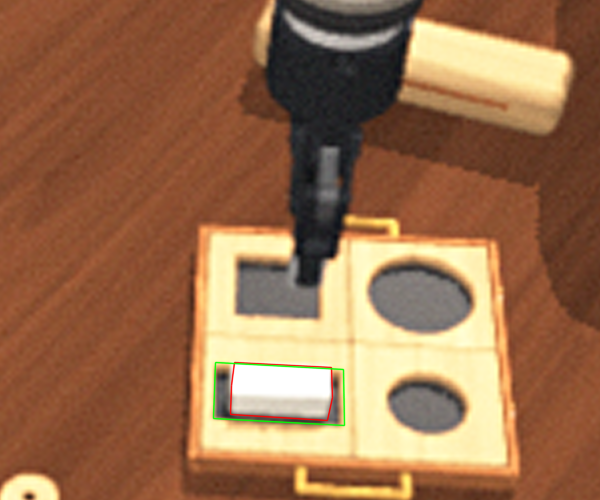

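>>> servo_tool(
  fingers=[-0.45, -0.45, -0.45, -0.45, -0.45, -0.45, -0.45, -0.45, -0.45, -0.45, -0.45, -0.45],
  offset=[
    [-4, -50, 10],
    [-9, -105, 10],
    [-13, -160, 10],
    [-18, -215, 10],
    [-22, -270, 10],
    [-26, -325, 10],
    [-31, -380, 10],
    [-35, -435, 10],
    [-40, -490, 10],
    [-44, -544, 0],
    [-44, -544, -40],
    [-44, -544, -80],
  ],
  delta_rot=[
    [0, 0, -4],
    [0, 0, -8],
    [0, 0, -12],
    [0, 0, -16],
    [0, 0, -20],
    [0, 0, -24],
    [0, 0, -28],
    [0, 0, -32.2],
    [0, 0, -32.2],
    [0, 0, -32.2],
    [0, 0, -32.2],
    [0, 0, -32.2],
  ],
)

```text
time: 11.8
ee_pos: [0.4562, -0.4011, 0.074]
orientation: [[1.0, -0.012, 0.005], [-0.012, -1.0, -0.002], [0.005, 0.002, -1.0]]
wrist_force: [0.9, 0.2, 0.1]
opening: 0.0619
```

>>> servo_tool(
  fingers=[-0.45, -0.45],
  offset=[
    [0, 0, -10],
    [0, 0, -10],
  ],
  delta_rot=[
    [0, 0, 0],
    [0, 0, 0],
  ],
)

```text
time: 12.05
ee_pos: [0.4562, -0.4014, 0.0648]
orientation: [[1.0, -0.012, 0.005], [-0.012, -1.0, -0.002], [0.005, 0.002, -1.0]]
wrist_force: [0.3, -0.4, 0.5]
opening: 0.0618
```

```bash
python3 - <<'E'
from ov import *
G=pickle.load(open("G.pkl","rb"))
s=bot.read_state();print(s["ee_pos"],s["time"],(G["wax_mid"][:2]-s["ee_pos"][:2])*1e3)
ov("wax_mid",0,"pics/f.png",None)
E
```

```text
[ 0.45622867 -0.40140659  0.06480339] 12.05 [-2.69146122  1.0426385 ]
```

View pics/f.png

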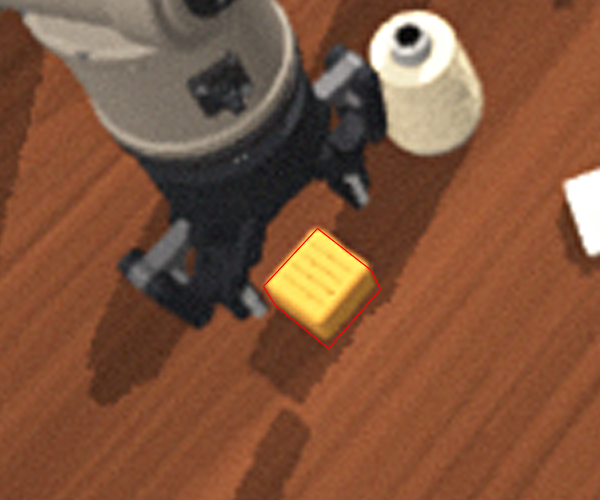

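>>> servo_tool(
  fingers=[-0.45, -0.45, -0.45, -0.45, 0, 0.4, 0.8, 1, 1, 1],
  offset=[
    [-3, 1, -20],
    [-3, 1, -40],
    [-3, 1, -53],
    [-3, 1, -53],
    [-3, 1, -53],
    [-3, 1, -53],
    [-3, 1, -53],
    [-3, 1, -53],
    [-3, 1, -53],
    [-3, 1, -53],
  ],
  delta_rot=[
    [0, 0, 0],
    [0, 0, 0],
    [0, 0, 0],
    [0, 0, 0],
    [0, 0, 0],
    [0, 0, 0],
    [0, 0, 0],
    [0, 0, 0],
    [0, 0, 0],
    [0, 0, 0],
  ],
)

```text
time: 13.35
ee_pos: [0.4541, -0.4013, 0.0131]
orientation: [[1.0, -0.012, 0.008], [-0.012, -1.0, -0.004], [0.008, 0.004, -1.0]]
wrist_force: [-1.3, -0.1, 4.9]
opening: 0.0394
```

>>> servo_tool(
  fingers=[1, 1, 1, 1, 1, 1],
  offset=[
    [0, 0, 5],
    [0, 0, 20],
    [0, 0, 50],
    [0, 0, 90],
    [0, 0, 130],
    [0, 0, 150],
  ],
  delta_rot=[
    [0, 0, 0],
    [0, 0, 0],
    [0, 0, 0],
    [0, 0, 0],
    [0, 0, 0],
    [0, 0, 0],
  ],
)

```text
time: 14.1
ee_pos: [0.4546, -0.4019, 0.1658]
orientation: [[1.0, -0.013, 0.01], [-0.013, -1.0, -0.005], [0.01, 0.005, -1.0]]
wrist_force: [0.5, -0.2, -1.0]
opening: 0.0394
```

```bash
python3 - <<'E'
from ov import *
G=pickle.load(open("G.pkl","rb"))
s=bot.read_state();print(s["ee_pos"],s["time"],(G["well_wax"][:2]-s["ee_pos"][:2])*1e3)
ov("wax_mid",s["ee_pos"][2]-.0125,"pics/g.png",None)
E
```

```text
[ 0.45458041 -0.4019001   0.1657749 ] 14.1 [-11.74024258 632.22499048]
```

View pics/g.png

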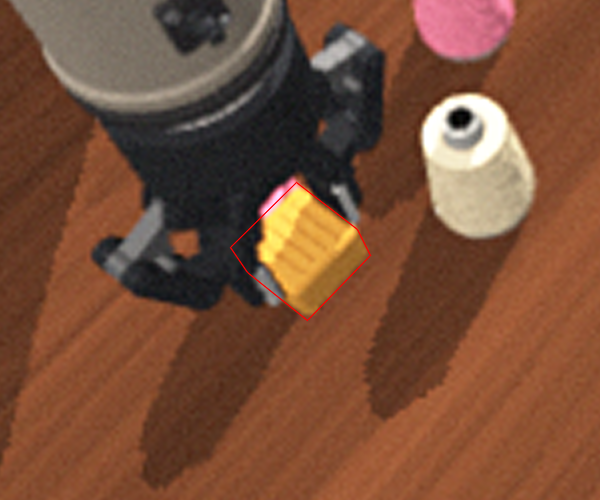

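>>> servo_tool(
  fingers=[1, 1, 1, 1, 1, 1, 1, 1, 1, 1, 1, 1],
  offset=[
    [5, 30, 0],
    [10, 85, 0],
    [15, 140, 0],
    [20, 195, 0],
    [25, 250, 0],
    [25, 305, 0],
    [25, 360, 0],
    [20, 415, 0],
    [15, 470, 0],
    [5, 525, 0],
    [-3, 580, -10],
    [-12, 632, -40],
  ],
  delta_rot=[
    [0, 0, 2],
    [0, 0, 5],
    [0, 0, 8],
    [0, 0, 11],
    [0, 0, 14],
    [0, 0, 17],
    [0, 0, 20],
    [0, 0, 23],
    [0, 0, 26],
    [-0.2, 0.4, 29],
    [-0.3, 0.6, 32.4],
    [-0.3, 0.6, 32.4],
  ],
)

```text
time: 15.65
ee_pos: [0.4432, 0.2322, 0.1272]
orientation: [[0.85, 0.527, 0.007], [0.527, -0.85, -0.005], [0.003, 0.008, -1.0]]
wrist_force: [0.8, -0.1, -0.5]
opening: 0.039
```

>>> servo_tool(
  fingers=[1, 1],
  offset=[
    [-2, 10, -40],
    [-2, 10, -65],
  ],
  delta_rot=[
    [0, 0, 0],
    [0, 0, 0],
  ],
)

```text
time: 15.9
ee_pos: [0.4391, 0.2434, 0.0595]
orientation: [[0.848, 0.53, 0.004], [0.53, -0.848, -0.007], [-0.0, 0.008, -1.0]]
wrist_force: [-0.3, -1.1, -0.6]
opening: 0.0392
```

```bash
python3 - <<'E'
from ov import *
s=bot.read_state();print(s["ee_pos"],s["orientation"])
ov("wax_mid",s["ee_pos"][2]-.0131,"pics/h.png","well_wax")
E
```

```text
[0.43914668 0.24335311 0.05951844] [[ 8.48189437e-01  5.29678569e-01  3.91046095e-03]
 [ 5.29692976e-01 -8.48163863e-01 -6.58881156e-03]
 [-1.73240618e-04  7.65990407e-03 -9.99970647e-01]]
to well mm [  3.7 -13. ] yaw jaw -58.0 z 0.059518437398288326 t 15.9 [-0.34675195 -1.08070279 -0.61231768]
```

View pics/h.png

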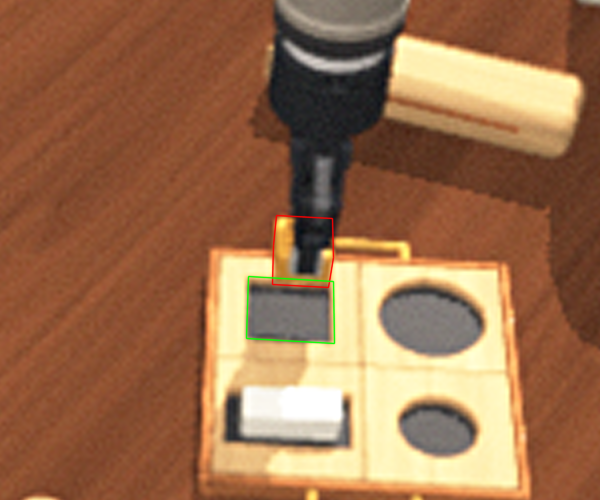

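>>> servo_tool(
  fingers=[1, 1, 1, 1, 1, 1, 1],
  offset=[
    [4, -13, 0],
    [4, -13, -15],
    [4, -13, -28],
    [4, -13, -35],
    [4, -13, -38],
    [4, -13, -39],
    [4, -13, -39],
  ],
  delta_rot=[
    [0.4, 0.2, 0],
    [0.4, 0.2, 0],
    [0.4, 0.2, 0],
    [0.4, 0.2, 0],
    [0.4, 0.2, 0],
    [0.4, 0.2, 0],
    [0.4, 0.2, 0],
  ],
)

```text
time: 16.82
ee_pos: [0.4416, 0.229, 0.0208]
orientation: [[0.849, 0.529, -0.004], [0.529, -0.849, 0.0], [-0.003, -0.002, -1.0]]
wrist_force: [-10.9, -4.9, 39.1]
opening: 0.0391
```

>>> servo_tool(
  fingers=[1, 1],
  offset=[
    [0, 0, 0.6],
    [0, 0, 0.6],
  ],
  delta_rot=[
    [0, 0, 0],
    [0, 0, 0],
  ],
)

```text
time: 17.08
ee_pos: [0.4417, 0.2294, 0.0215]
orientation: [[0.848, 0.529, -0.004], [0.529, -0.848, 0.001], [-0.003, -0.003, -1.0]]
wrist_force: [-0.2, 0.1, -0.8]
opening: 0.0393
```

```bash
python3 - <<'E'
from ov import *
s=bot.read_state();print(s["ee_pos"])
ov("wax_mid",s["ee_pos"][2]-.0131,"pics/i.png","well_wax")
E
```

```text
[0.4417272  0.22942658 0.02149592]
to well mm [1.1 0.9] yaw jaw -58.0 z 0.021495924703319073 t 17.075 [-0.17387909  0.09106379 -0.83212417]
```

View pics/i.png

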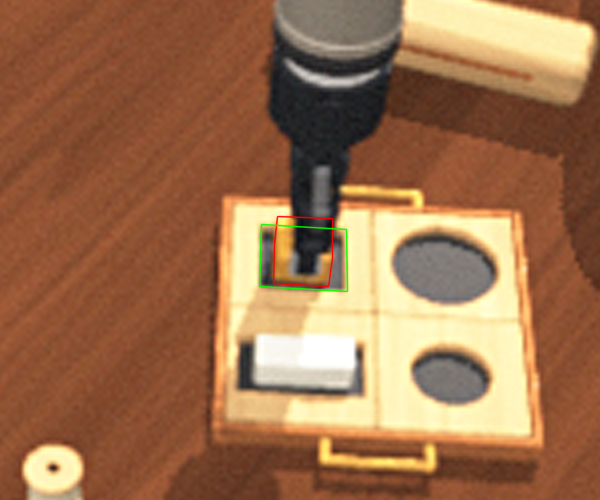

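>>> servo_tool(
  fingers=[0.3, -0.1, -0.45, -0.45, -0.45, -0.45, -0.45, -0.45, -0.45, -0.45, -0.45, -0.45],
  offset=[
    [0, 0, 0],
    [0, 0, 0],
    [0, 0, 0],
    [0, 0, 15],
    [0, 0, 50],
    [5, -40, 90],
    [10, -90, 110],
    [8, -140, 110],
    [0, -190, 110],
    [-10, -240, 105],
    [-17, -275, 95],
    [-17, -275, 85],
  ],
  delta_rot=[
    [0, 0, 0],
    [0, 0, 0],
    [0, 0, 0],
    [0, 0, 0],
    [0, 0, 0],
    [0, -0.2, 0],
    [0, -0.2, 0],
    [0, -0.2, 0],
    [0, -0.2, 0],
    [0, -0.2, 0],
    [0, -0.2, 0],
    [0, -0.2, 0],
  ],
)

```text
time: 18.62
ee_pos: [0.424, -0.0482, 0.1068]
orientation: [[0.851, 0.525, 0.001], [0.525, -0.851, 0.001], [0.001, -0.0, -1.0]]
wrist_force: [-0.1, -0.8, -0.2]
opening: 0.062
```

>>> servo_tool(
  fingers=[-0.45, -0.45],
  offset=[
    [0, 0, -20],
    [0, 0, -20],
  ],
  delta_rot=[
    [0, 0, 0],
    [0, 0, 0],
  ],
)

```text
time: 18.88
ee_pos: [0.4234, -0.0476, 0.0864]
orientation: [[0.851, 0.525, -0.002], [0.525, -0.851, 0.001], [-0.001, -0.001, -1.0]]
wrist_force: [-0.4, -0.1, -0.4]
opening: 0.0622
```

```bash
python3 - <<'E'
from ov import *
G=pickle.load(open("G.pkl","rb"))
s=bot.read_state();print(s["ee_pos"],s["orientation"],s["joint_positions"],s["time"],(G["spool_mid"][:2]-s["ee_pos"][:2])*1e3)
ov(None,0,"pics/j.png",None)
E
```

```text
[ 0.4233713  -0.04763182  0.08637343] [[ 8.51074675e-01  5.25042176e-01 -1.61580846e-03]
 [ 5.25043612e-01 -8.51075098e-01  6.19196791e-04]
 [-1.05006991e-03 -1.37535262e-03 -9.99998503e-01]] [-34.37314028  20.5792493   38.8320592  130.99100941 -22.69272638
  34.93791505 -36.75834958] 18.875 [1.37899244 2.13785963]
```

View pics/j.png

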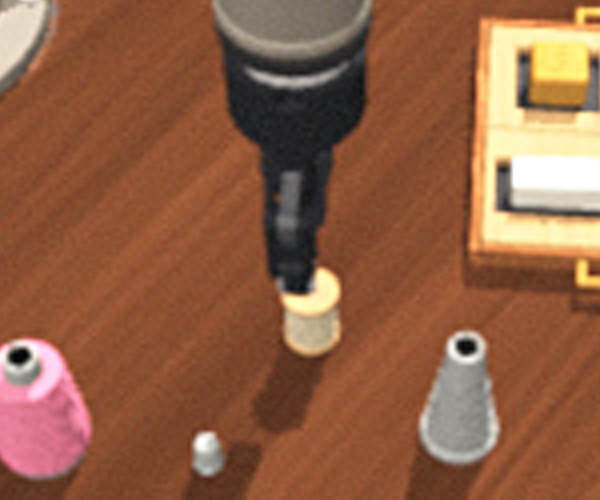

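>>> servo_tool(
  fingers=[-0.45, -0.45, -0.45, -0.45, -0.45],
  offset=[
    [1.5, 2, -10],
    [1.5, 2, -25],
    [1.5, 2, -45],
    [1.5, 2, -66],
    [1.5, 2, -66],
  ],
  delta_rot=[
    [0, 0, 0],
    [0, 0, 0],
    [0, 0, 0],
    [0, 0, 0],
    [0, 0, 0],
  ],
)

```text
time: 19.55
ee_pos: [0.4248, -0.0453, 0.0201]
orientation: [[0.851, 0.526, -0.003], [0.526, -0.851, 0.001], [-0.002, -0.002, -1.0]]
wrist_force: [-1.2, 0.2, 0.0]
opening: 0.0624
```

>>> servo_tool(
  fingers=[0, 0.4, 0.8, 1, 1, 1, 1, 1, 1, 1, 1],
  offset=[
    [0, 0, 0],
    [0, 0, 0],
    [0, 0, 0],
    [0, 0, 0],
    [0, 0, 0],
    [0, 0, 5],
    [0, 0, 20],
    [0, 0, 40],
    [0, 0, 80],
    [0, 0, 110],
    [0, 0, 120],
  ],
  delta_rot=[
    [0, 0, 0],
    [0, 0, 0],
    [0, 0, 0],
    [0, 0, 0],
    [0, 0, 0],
    [0, 0, 0],
    [0, 0, 0],
    [0, 0, 0],
    [0, 0, 0],
    [0, 0, 0],
    [0, 0, 0],
  ],
)

```text
time: 20.92
ee_pos: [0.4256, -0.045, 0.1415]
orientation: [[0.851, 0.526, 0.0], [0.526, -0.851, 0.002], [0.001, -0.002, -1.0]]
wrist_force: [0.2, -0.2, -0.3]
opening: 0.0336
```

```bash
python3 - <<'E'
from ov import *
G=pickle.load(open("G.pkl","rb"))
s=bot.read_state();print(s["ee_pos"],s["time"],(G["well_spool"][:2]-s["ee_pos"][:2])*1e3)
ov("spool_mid",s["ee_pos"][2]-.0201,"pics/k.png",None)
E
```

```text
[ 0.42556149 -0.04503824  0.14152911] 20.925 [156.62210346 242.4874535 ]
```

View pics/k.png

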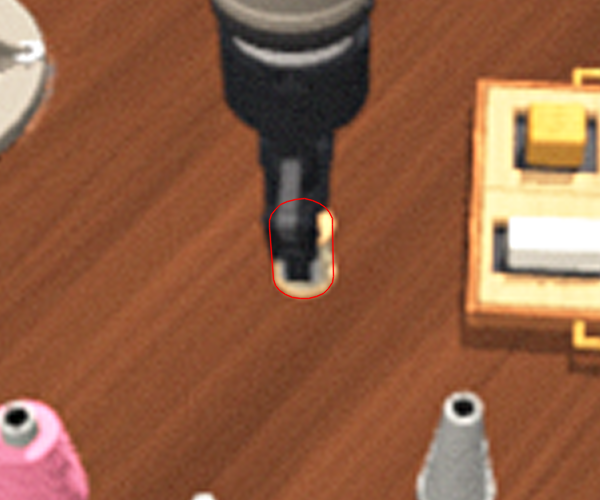

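>>> servo_tool(
  fingers=[1, 1, 1, 1, 1, 1, 1, 1, 1, 1],
  offset=[
    [16, 24, 0],
    [47, 73, 0],
    [79, 121, 0],
    [110, 170, 0],
    [140, 215, 0],
    [155, 240, -5],
    [157, 242, -30],
    [157, 242, -60],
    [157, 242, -80],
    [157, 242, -80],
  ],
  delta_rot=[
    [0, 0, 0],
    [0, 0, 0],
    [0, 0, 0],
    [0, 0, 0],
    [0, 0, 0],
    [0, 0, 0],
    [0, 0, 0],
    [0, 0, 0],
    [0, 0, 0],
    [0, 0, 0],
  ],
)

```text
time: 22.22
ee_pos: [0.5811, 0.1963, 0.0595]
orientation: [[0.851, 0.526, -0.004], [0.526, -0.851, 0.0], [-0.003, -0.002, -1.0]]
wrist_force: [-0.6, -0.9, 0.0]
opening: 0.0334
```

```bash
python3 - <<'E'
from ov import *
s=bot.read_state();print(s["ee_pos"],s["orientation"][:,2])
ov("spool_mid",s["ee_pos"][2]-.0201,"pics/l.png","well_spool")
E
```

```text
[0.58114057 0.19630651 0.05950221] [-3.71849470e-03  2.74683235e-04 -9.99993049e-01]
to well mm [1.  1.1] yaw jaw -58.3 z 0.05950221388278114 t 22.225 [-0.58921059 -0.89722161  0.04058091]
```

View pics/l.png

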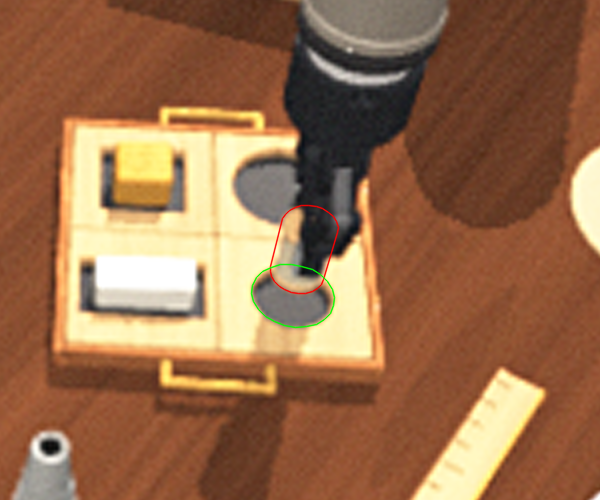

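>>> servo_tool(
  fingers=[1, 1, 1, 1, 1, 1],
  offset=[
    [1, 1, -10],
    [1, 1, -20],
    [1, 1, -27],
    [1, 1, -30],
    [1, 1, -31],
    [1, 1, -31],
  ],
  delta_rot=[
    [0, -0.2, 0],
    [0, -0.2, 0],
    [0, -0.2, 0],
    [0, -0.2, 0],
    [0, -0.2, 0],
    [0, -0.2, 0],
  ],
)

```text
time: 23.02
ee_pos: [0.5834, 0.1975, 0.0301]
orientation: [[0.851, 0.525, 0.002], [0.525, -0.851, 0.001], [0.003, 0.0, -1.0]]
wrist_force: [0.1, 0.6, -0.6]
opening: 0.0337
```

>>> servo_tool(
  fingers=[1, 1, 1, 1],
  offset=[
    [-1, 0, -1],
    [-1, 0, -2],
    [-1, 0, -2],
    [-1, 0, -2],
  ],
  delta_rot=[
    [0, 0, 0],
    [0, 0, 0],
    [0, 0, 0],
    [0, 0, 0],
  ],
)

```text
time: 23.52
ee_pos: [0.5828, 0.1978, 0.0289]
orientation: [[0.851, 0.525, 0.003], [0.525, -0.851, 0.002], [0.004, -0.0, -1.0]]
wrist_force: [-2.5, 0.0, 5.5]
opening: 0.0335
```

>>> servo_tool(
  fingers=[0.4, 0.1, -0.2, -0.45, -0.45, -0.45, -0.45, -0.45],
  offset=[
    [0, 0, 0],
    [0, 0, 0],
    [0, 0, 0],
    [0, 0, 0],
    [0, 0, 20],
    [0, 0, 50],
    [0, 0, 90],
    [0, 0, 130],
  ],
  delta_rot=[
    [0, 0, 0],
    [0, 0, 0],
    [0, 0, 0],
    [0, 0, 0],
    [0, 0, 0],
    [0, 0, 0],
    [0, 0, 0],
    [0, 0, 0],
  ],
)

```text
time: 24.52
ee_pos: [0.583, 0.1976, 0.1615]
orientation: [[0.851, 0.525, 0.004], [0.525, -0.851, 0.002], [0.005, 0.0, -1.0]]
wrist_force: [0.8, 0.5, 0.7]
opening: 0.0617
```

```bash
python3 - <<'E'
from ov import *
G=pickle.load(open("G.pkl","rb"))
s=bot.read_state();print(s["ee_pos"],s["orientation"][:,2],(G["cone_mid"][:2]-s["ee_pos"][:2])*1e3)
ov("spool_mid",.008,"pics/m.png","well_spool")
E
```

```text
[0.58299074 0.19755006 0.16146156] [ 0.00399396  0.00242237 -0.99998909] [-154.3501987  -485.38280623]
to well mm [-0.8 -0.1] yaw jaw -58.3 z 0.1614615632982016 t 24.525 [0.78459708 0.48732665 0.72554024]
```

View pics/m.png

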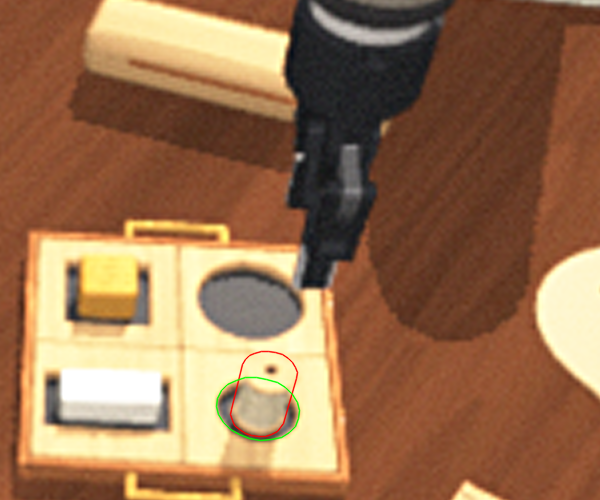

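>>> servo_tool(
  fingers=[-0.75, -0.75, -0.75, -0.75, -0.75, -0.75, -0.75, -0.75, -0.75, -0.75, -0.75, -0.75],
  offset=[
    [-15, -48, 0],
    [-31, -97, 0],
    [-46, -146, 0],
    [-62, -194, 0],
    [-77, -243, 0],
    [-93, -291, 0],
    [-108, -340, 0],
    [-124, -388, 0],
    [-139, -437, 0],
    [-154, -485, 0],
    [-154, -485, -15],
    [-154, -485, -20],
  ],
  delta_rot=[
    [0, 0, 0],
    [0, 0, 0],
    [0, 0, 0],
    [0, 0, 0],
    [0, 0, 0],
    [0, 0, 0],
    [-0.1, 0.2, 0],
    [-0.1, 0.2, 0],
    [-0.1, 0.2, 0],
    [-0.1, 0.2, 0],
    [-0.1, 0.2, 0],
    [-0.1, 0.2, 0],
  ],
  force=50,
)

```text
time: 26.08
ee_pos: [0.4318, -0.2865, 0.1465]
orientation: [[0.852, 0.524, 0.007], [0.524, -0.852, 0.005], [0.009, -0.001, -1.0]]
wrist_force: [0.8, 0.9, -0.6]
opening: 0.075
```

```bash
python3 - <<'E'
from ov import *
G=pickle.load(open("G.pkl","rb"))
s=bot.read_state();print(s["ee_pos"],s["opening"],s["orientation"][:,2],(G["cone_mid"][:2]-s["ee_pos"][:2])*1e3)
ov("cone_mid",0,"pics/n.png",None)
E
```

```text
[ 0.43181469 -0.28648556  0.14645025] 0.07503664946411567 [ 0.0069406   0.00508235 -0.999963  ] [-3.17414177 -1.34718851]
```

View pics/n.png

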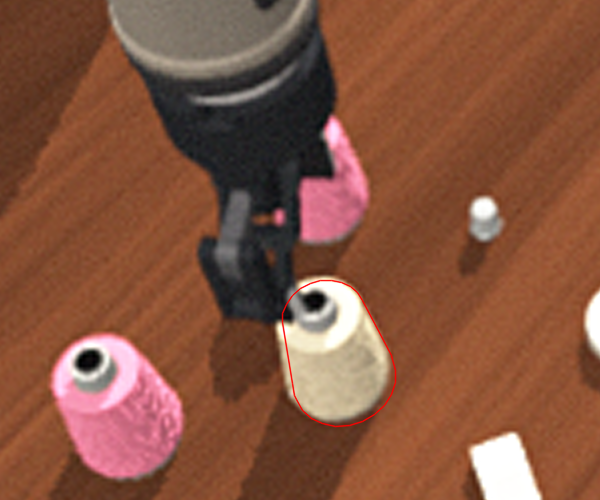

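>>> servo_tool(
  fingers=[-0.75, -0.75, -0.75, -0.75, -0.75, -0.75, -0.75],
  offset=[
    [-3, -1.5, 0],
    [-3, -1.5, -20],
    [-3, -1.5, -45],
    [-3, -1.5, -70],
    [-3, -1.5, -90],
    [-3, -1.5, -101],
    [-3, -1.5, -101],
  ],
  delta_rot=[
    [-0.3, 0.4, 0],
    [-0.3, 0.4, 0],
    [-0.3, 0.4, 0],
    [-0.3, 0.4, 0],
    [-0.3, 0.4, 0],
    [-0.3, 0.4, 0],
    [-0.3, 0.4, 0],
  ],
)

```text
time: 27.0
ee_pos: [0.4291, -0.2866, 0.0448]
orientation: [[0.85, 0.526, -0.002], [0.526, -0.85, 0.001], [-0.001, -0.001, -1.0]]
wrist_force: [0.7, 0.2, 1.0]
opening: 0.0748
```

>>> servo_tool(
  fingers=[-0.4, -0.2, 0, 0.2, 0.6, 1, 1],
  offset=[
    [0, 0, 0],
    [0, 0, 0],
    [0, 0, 0],
    [0, 0, 0],
    [0, 0, 0],
    [0, 0, 0],
    [0, 0, 0],
  ],
  delta_rot=[
    [0, 0, 0],
    [0, 0, 0],
    [0, 0, 0],
    [0, 0, 0],
    [0, 0, 0],
    [0, 0, 0],
    [0, 0, 0],
  ],
)

```text
time: 27.88
ee_pos: [0.4297, -0.2869, 0.0461]
orientation: [[0.85, 0.526, 0.0], [0.526, -0.85, 0.001], [0.001, -0.001, -1.0]]
wrist_force: [-1.6, 1.8, 11.3]
opening: 0.0469
```

```bash
python3 - <<'E'
from ov import *
s=bot.read_state();print(s["ee_pos"],s["opening"],s["orientation"][:,2])
ov("cone_mid",0,"pics/o.png",None)
E
```

```text
[ 0.42965722 -0.28686081  0.0460781 ] 0.04687827870875717 [ 2.03922867e-04  7.76710226e-04 -9.99999678e-01]
```

View pics/o.png

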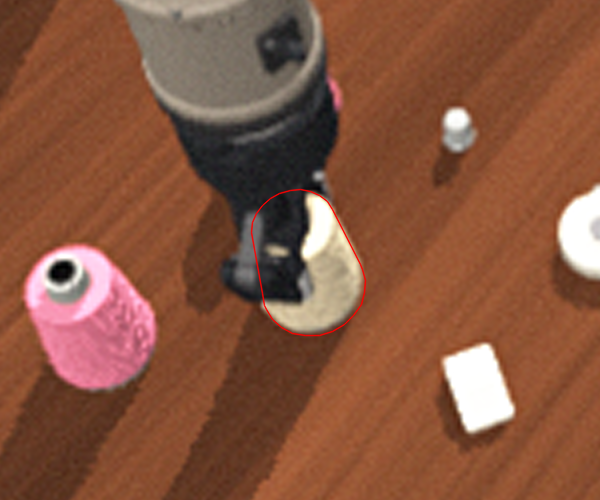

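>>> servo_tool(
  fingers=[1, 1, 1, 1, 1, 1, 1, 1],
  offset=[
    [0, 0, 3],
    [0, 0, 10],
    [0, 0, 25],
    [0, 0, 50],
    [0, 0, 80],
    [0, 0, 110],
    [0, 0, 130],
    [0, 0, 130],
  ],
  delta_rot=[
    [0, 0, 0],
    [0, 0, 0],
    [0, 0, 0],
    [0, 0, 0],
    [0, 0, 0],
    [0, 0, 0],
    [0, 0, 0],
    [0, 0, 0],
  ],
)

```text
time: 28.92
ee_pos: [0.4305, -0.2874, 0.1779]
orientation: [[0.85, 0.526, 0.004], [0.526, -0.85, -0.0], [0.003, 0.002, -1.0]]
wrist_force: [-0.7, -0.5, -1.8]
opening: 0.0464
```

```bash
python3 - <<'E'
from ov import *
s=bot.read_state();print(s["ee_pos"],s["opening"],s["orientation"][:,2])
ov("cone_mid",s["ee_pos"][2]-.046,"pics/p.png","well_cone")
E
```

```text
[ 0.43053918 -0.2874023   0.17785486] 0.046375889081233836 [ 3.76185195e-03 -1.35589320e-04 -9.99992915e-01]
to well mm [ 98.4 571. ] yaw jaw -58.3 z 0.17785485762049538 t 28.925 [-0.66318278 -0.54015387 -1.79195791]
```

View pics/p.png

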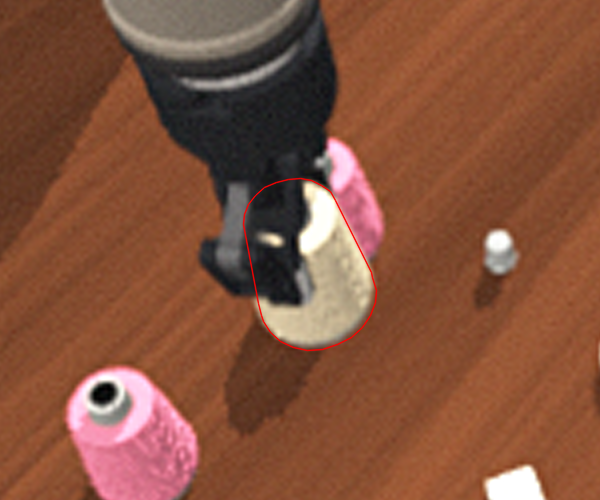

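>>> servo_tool(
  fingers=[1, 1, 1, 1, 1, 1, 1, 1, 1, 1, 1, 1],
  offset=[
    [3, 15, 0],
    [9, 50, 0],
    [17, 100, 0],
    [26, 150, 0],
    [34, 200, 0],
    [43, 250, 0],
    [51, 300, 0],
    [60, 350, 0],
    [69, 400, 0],
    [77, 450, 0],
    [86, 500, 0],
    [94, 545, 0],
  ],
  delta_rot=[
    [0, 0, 0],
    [0, 0, 0],
    [0, 0, 0],
    [0, 0, 0],
    [0, 0, 0],
    [0, 0, 0],
    [0, 0, 0],
    [0, 0, 0],
    [0, 0, 0],
    [0, 0, 0],
    [0, 0, 0],
    [0, 0, 0],
  ],
)

```text
time: 30.48
ee_pos: [0.5225, 0.261, 0.1754]
orientation: [[0.85, 0.528, -0.0], [0.528, -0.85, -0.0], [-0.0, 0.0, -1.0]]
wrist_force: [1.4, -1.0, -2.0]
opening: 0.0466
```

```bash
python3 - <<'E'
from ov import *
s=bot.read_state();print(s["ee_pos"],s["opening"],s["orientation"][:,2])
ov("cone_mid",s["ee_pos"][2]-.046,"pics/q.png","well_cone")
E
```

```text
[0.52245148 0.26096968 0.17539357] 0.04657952799121844 [-2.63277125e-04 -1.95694450e-04 -9.99999946e-01]
to well mm [ 6.5 22.6] yaw jaw -58.2 z 0.17539356778436963 t 30.475 [ 1.36528892 -1.00150335 -2.02677274]
```

>>> servo_tool(
  fingers=[1, 1, 1, 1, 1, 1, 1],
  offset=[
    [4, 14, 0],
    [6.5, 22, -10],
    [6.5, 22.5, -35],
    [6.5, 22.5, -65],
    [6.5, 22.5, -90],
    [6.5, 22.5, -98],
    [6.5, 22.5, -98],
  ],
  delta_rot=[
    [0, 0, 0],
    [0, 0, 0],
    [0, 0, 0],
    [0, 0, 0],
    [0, 0, 0],
    [0, 0, 0],
    [0, 0, 0],
  ],
)

```text
time: 31.4
ee_pos: [0.529, 0.2906, 0.0769]
orientation: [[0.846, 0.533, 0.0], [0.533, -0.846, 0.003], [0.002, -0.002, -1.0]]
wrist_force: [1.0, 1.0, -1.1]
opening: 0.0469
```

```bash
python3 - <<'E'
from ov import *
s=bot.read_state();print(s["ee_pos"],s["opening"],s["orientation"][:,2])
ov("cone_mid",s["ee_pos"][2]-.046,"pics/r.png","well_cone")
E
```

```text
[0.52903281 0.29064579 0.07685436] 0.046934951188089005 [ 3.02069197e-04  2.57346804e-03 -9.99996643e-01]
to well mm [-0.1 -7.1] yaw jaw -57.8 z 0.07685436482223756 t 31.4 [ 1.00130995  1.00121616 -1.06291584]
```

View pics/r.png

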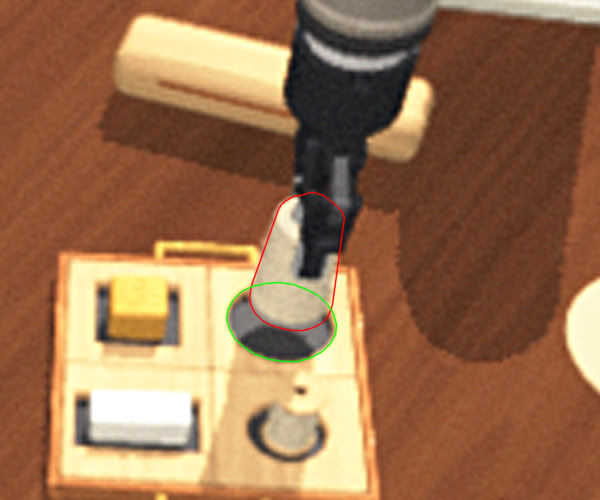

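>>> servo_tool(
  fingers=[1, 1, 1, 1, 1],
  offset=[
    [0, -7, 0],
    [0, -7, -10],
    [0, -7, -18],
    [0, -7, -20],
    [0, -7, -20],
  ],
  delta_rot=[
    [0, 0, 0],
    [0, 0, 0],
    [0, 0, 0],
    [0, 0, 0],
    [0, 0, 0],
  ],
)

```text
time: 32.08
ee_pos: [0.5294, 0.2841, 0.0573]
orientation: [[0.846, 0.533, 0.001], [0.533, -0.846, 0.003], [0.003, -0.002, -1.0]]
wrist_force: [-0.5, -0.1, -1.4]
opening: 0.0465
```

>>> servo_tool(
  fingers=[1, 1, 1],
  offset=[
    [0, 0, -1],
    [0, 0, -2],
    [0, 0, -2],
  ],
  delta_rot=[
    [0, 0, 0],
    [0, 0, 0],
    [0, 0, 0],
  ],
)

```text
time: 32.45
ee_pos: [0.5294, 0.2841, 0.0553]
orientation: [[0.846, 0.533, 0.001], [0.533, -0.846, 0.003], [0.003, -0.002, -1.0]]
wrist_force: [-0.8, -0.1, -1.4]
opening: 0.047
```

>>> servo_tool(
  fingers=[1, 1, 1],
  offset=[
    [0, 0, -1],
    [0, 0, -1.5],
    [0, 0, -1.5],
  ],
  delta_rot=[
    [0, 0, 0],
    [0, 0, 0],
    [0, 0, 0],
  ],
)

```text
time: 32.83
ee_pos: [0.5296, 0.2843, 0.0542]
orientation: [[0.846, 0.534, 0.001], [0.533, -0.846, 0.004], [0.003, -0.002, -1.0]]
wrist_force: [-1.2, 0.5, 4.9]
opening: 0.0469
```

Contact. Release slowly and lift straight up.

>>> servo_tool(
  fingers=[0, -0.2, -0.4, -0.6, -0.6, -0.6, -0.6, -0.6, -0.6, -0.6],
  offset=[
    [0, 0, 0],
    [0, 0, 0],
    [0, 0, 0],
    [0, 0, 0],
    [0, 0, 15],
    [0, 0, 40],
    [0, 0, 80],
    [0, 0, 120],
    [0, 0, 150],
    [0, 0, 150],
  ],
  delta_rot=[
    [0, 0, 0],
    [0, 0, 0],
    [0, 0, 0],
    [0, 0, 0],
    [0, 0, 0],
    [0, 0, 0],
    [0, 0, 0],
    [0, 0, 0],
    [0, 0, 0],
    [0, 0, 0],
  ],
)

```text
time: 34.08
ee_pos: [0.5314, 0.2848, 0.2077]
orientation: [[0.846, 0.533, 0.006], [0.533, -0.846, 0.007], [0.009, -0.003, -1.0]]
wrist_force: [-1.2, -0.3, -0.8]
opening: 0.0685
```

>>> servo_tool(
  fingers=[-0.6, -0.6, -0.6, -0.6, -0.6, -0.6],
  offset=[
    [-20, 50, 20],
    [-50, 100, 20],
    [-80, 150, 20],
    [-110, 200, 20],
    [-140, 250, 20],
    [-170, 290, 20],
  ],
  delta_rot=[
    [0, 0, 0],
    [0, 0, 0],
    [0, 0, 0],
    [0, 0, 0],
    [0, 0, 0],
    [0, 0, 0],
  ],
)

```text
time: 34.83
ee_pos: [0.3594, 0.5764, 0.227]
orientation: [[0.845, 0.534, 0.005], [0.534, -0.845, 0.007], [0.008, -0.003, -1.0]]
wrist_force: [0.7, 0.8, -0.5]
opening: 0.0683
```

```bash
python3 - <<'E'
from h import *
print(bot.read_state()["time"],bot.read_state()["ee_pos"],bot.read_state()["wrist_force"])
G=pickle.load(open("G.pkl","rb")); W=dict(G)
MODEL2={"cone_mid":"well_cone","spool_mid":"well_spool","wax_mid":"well_wax","chalk_mid":"well_chalk"}
for n in ("top","scene"):
    im=bot.capture(n); big=cv2.resize(im,None,fx=4,fy=4,interpolation=cv2.INTER_CUBIC)
    def dr(P,col):
        q=cv2.convexHull(proj(P,n).astype(np.float32)).reshape(-1,2)
        cv2.polylines(big,[np.round((q+.5)*4-.5).astype(np.int32)],True,col,1,cv2.LINE_AA)
    for o,w in MODEL2.items():
        x=G[w]; y=x[2]+(np.pi/2 if o=="chalk_mid" else 0); c,s=np.cos(y),np.sin(y)
        dr(MODEL[o]@np.array([[c,s,0],[-s,c,0],[0,0,1]])+[x[0],x[1],.008],(0,0,255))
    c=(proj([.5125,.2139,.03],n)[0]*4).astype(int)
    cv2.imwrite(f"pics/fin_{n}.png",big[max(0,c[1]-250):c[1]+250,max(0,c[0]-300):c[0]+300])
    big2=cv2.resize(im,None,fx=2,fy=2,interpolation=cv2.INTER_CUBIC)
    for o in ("core_mid","stub_mid"):
        x=G[o];c,s=np.cos(x[2]),np.sin(x[2])
        q=cv2.convexHull(proj(MODEL[o]@np.array([[c,s,0],[-s,c,0],[0,0,1]])+[x[0],x[1],0],n).astype(np.float32)).reshape(-1,2)
        cv2.polylines(big2,[np.round((q+.5)*2-.5).astype(np.int32)],True,(0,255,0),1,cv2.LINE_AA)
    cv2.imwrite(f"pics/all_{n}.png",big2[220:820,240:1040] if n=="scene" else big2[260:820,260:1060])
E
```

```text
34.825 [0.3594024  0.57644988 0.2270078 ] [ 0.73227564  0.80367217 -0.50325404]
```

View pics/fin_top.png

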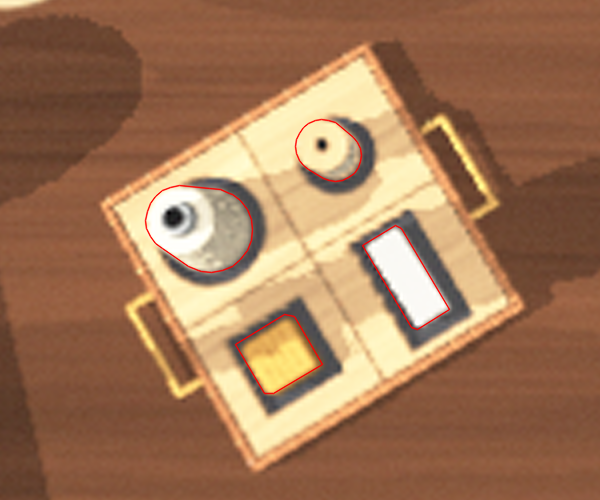

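View pics/fin_scene.png

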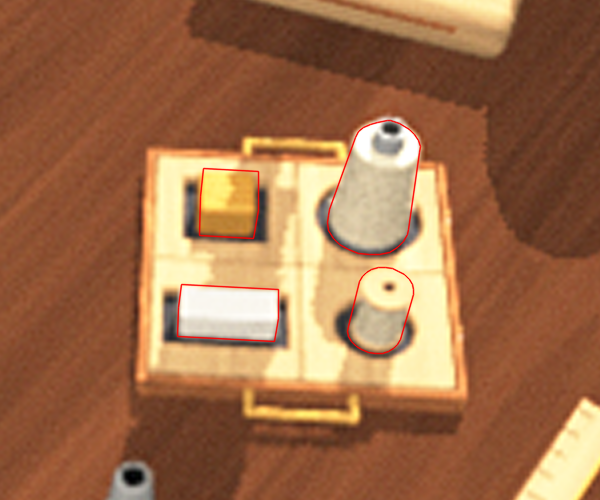

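View pics/all_scene.png

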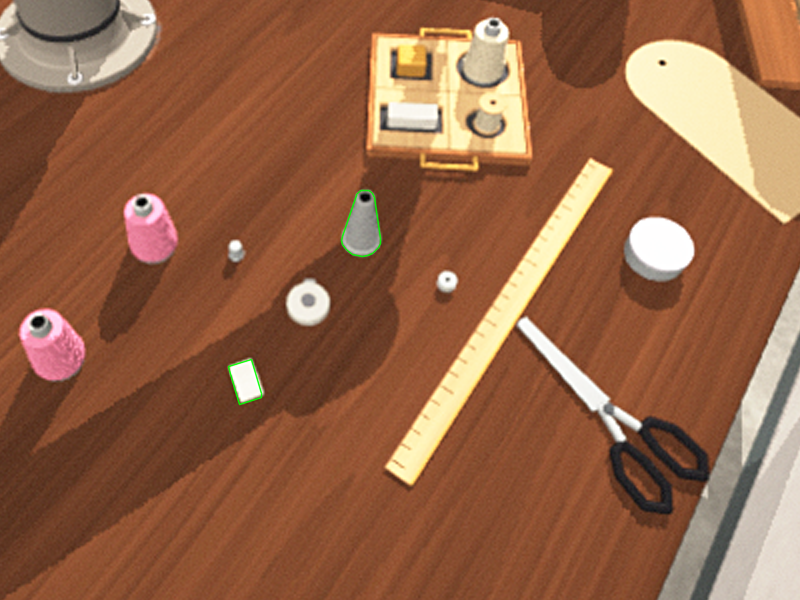

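>>> servo_tool(
  fingers=[-0.6, -0.6],
  offset=[
    [0, 0, 0],
    [0, 0, 0],
  ],
  delta_rot=[
    [0, 0, 0],
    [0, 0, 0],
  ],
)

```text
time: 35.17
ee_pos: [0.3545, 0.5799, 0.2256]
orientation: [[0.841, 0.541, 0.002], [0.541, -0.841, 0.007], [0.006, -0.005, -1.0]]
wrist_force: [-0.2, 0.1, -0.3]
opening: 0.0685
```

```bash
python3 -c "
from station import bot
print(bot.job_done(), bot.read_state()['time'])"
```

```text
the job is handed in; nothing more can be done
the job is handed in; nothing more can be done
```

I restocked the caddy and handed the job in at about 35 s. The chalk, wax, spool and full cone are each in their own well, and each was lowered until it touched the floor before I released it.

- **Placement:** In the last pictures from both cameras, all four sit upright or flat within about 2–3 mm of their well centres. The gripper is clear of everything.
- **Left alone:** The bare core and the chalk stub still match the outlines fitted at the start. The pink look-alikes were not touched.
- **Force:** While seating the wax, the wrist force briefly reached about 39 N, the press from pushing it onto the floor, and I backed off 0.6 mm before releasing. The other three contacts were about 5 N.
- **No failed checks:** None of my checks failed. The early single-camera estimates of the chalk's angle differed by about 6°. The grasp squared that up, and the overlay with the chalk in hand matched.

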